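# Press the snap stud home on a loofah handle

### The arm

A 7-joint arm with a two-finger parallel gripper is mounted at the origin on the work surface. World frame = base frame: x ahead of the robot, y to its left, z up, the work surface at z = 0. Lengths are in m, angles in rad, forces in N, time in s.
With the tool pointing down it reaches from about 0.425 to 0.925 m from the base axis. Payload 6.8 kg.
Tool frame: the origin (TCP) lies midway between the tips of the shut fingers; the grasp point (between the pads) lies r.grip_point_offset behind it (r.grip_point_offset is the distance from the TCP to the grasp point, in m); z points along the fingers, y is the direction in which the jaws open and shut (so a half turn about z gives the same grasp; the last joint's range is limited). The gripper opens to 85 mm and grips with 20 to 120 N. Pads are 22 mm wide; open, the fingers measure 114 mm over their backs; the gripper's body (76 mm by 85 mm) begins 54 mm behind the grasp point. The pads swing forward as they close: fully open they stand 13 mm farther back than shut.
Start: joints at [-1.4, 0.477, 0.022, 1.555, -0.011, 1.109, -0.083], TCP at [0.186, 0.649, 0.231] pointing down, gripper open.
Joint ranges: [-2.96, 2.96], [-0.34, 2.1], [-1.41, 1.46], [0.24, 2.44], [-1.37, 4.51], [0.17, 1.92], [-2.96, 2.96]. Speed limits (rad/s): [2.39, 2.39, 3.14, 3.14, 3.14, 3.14, 3.14].

### API

Orientations are given as a rotation vector (axis times angle).
In Python, from bench import r gives the robot as it stands. The module is installed in compiled form; this text tells all that it offers.
- The arm moves only by the tool play_rows, never from a script. Its argument "deltas" is a list of rows, each a list of 3 entries, a list of its own where there are three numbers: the finger opening in mm, from 0 to 85.4, then the shift along the tool's x, y, z in mm, then the turn, a rotation vector about the tool's x, y, z in rad. A call has 1 to 8 rows; each row is the pose to reach, as a shift and turn from the pose measured when the call began, along the tool's axes at that moment; what a row does not reach only later rows make up. A row lasts 1/8 s, in which the tool goes at most 62.5 mm and 10.7 degrees, less where a joint would pass 70% of its speed; a pose out of reach is approached as far as the arm can. A call with a gripper value outside its range is refused whole. The fingers move at their own pace and stop on an object; "squeeze" is the grip in N (left out, the last holds). Time passes only in rows, so rows that repeat a pose let the fingers close. It gives the time, the measured TCP pose, the force and the opening at its end, in the units of the state.
- r.get_obs(): the state, without advancing time (a new reading comes with each control period).
- r.grab_frame(name): name is "side" or "top"; returns (picture, depth): 400x640x3 uint8, red, green, blue; 400x640 float32, m along the optical axis (not along the pixel's ray), 0 where there is no reading.
- r.camera_model(name): a dict with "mtx" (3x3 intrinsics, pixels), "rvec" (rotation vector, rad) and "tvec" (3), from world to camera coordinates, as OpenCV has them. Camera axes: x right, y down, z forward; pixel columns grow to the right and rows downward; lengths in m; the calibration is good to about 2 mm. A picture is of the moment at which its call begins. camera_model takes no time and is no camera call.
- r.hand_in(): hands the job in, once; it reports no verdict.
The state is a dict: "clock": time; "joints": joint angles; "qvel": joint speeds; "tau": joint torques, N m; "tcp_pos": TCP position; "orientation": TCP orientation; "contact_force": force on the tool from outside, world axes, zero at the start; "moment": the same for the moment, N m; "grip_width": finger opening in m.
Only numpy, scipy, OpenCV 4.12 (cv2) and the standard library are available. Lean on these libraries where they do the work, as an engineer would, in place of code of your own. Each camera call takes 0.05 s, during which the arm holds its last target. There are 200 camera calls.

### The job

Slide the teal loofah handle along the ledge, without lifting it, until the red dot on its steel stud lies right beneath the tip of the grey snap press's punch, and let go of it. Then push the press's red knob down so that the punch (not your fingers) drives the stud fully home, flush with the handle, and keep the punch bearing on it with about 15 N for a good second (never over 30 N, or the plastic cracks). Let the knob spring back up, leave the handle lying flat under the punch, and do not disturb the other things on the ledge.

Things in the scene. Friction and masses are not known exactly. Their poses are not given: they have to be found in the camera images.
- handle: teal hard plastic loofah handle, lying flat, 190 long (x from -95 to +95), 22 high. Origin: centre of its underside; x along its length towards the round head, z up. Grip bar 34 wide (y), from x = -95 to about +25; round head 70 in diameter centred at x = +60. Loose, about 160 g.
- dot (a point): centre of the red dot (8 mm across) on top of the steel stud (20 mm across), at x = +60, y = 0 on the handle; at most 28 above the handle's underside, 22 when the stud is home (flush with the head's top). It is meant to be struck by the punch within 4 mm of its centre.
- stud (a joint): how far the stud has been pressed in, m: 0 = standing 6 mm proud, 0.006 = fully home and flush. It starts between 0 and 0.0015, is a friction fit that yields at about 6 N and stays where it is pressed.
- press: grey snap press bolted to the ledge. Origin: point on the ledge straight under the punch; z up. Foot (100 in x, 80 in y, 14 high) and square post (36 wide, 173 high) centred at y = -130 of its frame; an arm at height 136 to 164, 28 wide, runs from the post to a vertical sleeve (30 across, height 118 to 174) over the origin. Open under the punch from +y, +x and -x.
- knob_top (a point): centre of the flat top of the red round push knob (42 in diameter, 16 thick), 238 above the ledge when up, straight over the press's origin. Pushed straight down; it does not turn. On its rod below the sleeve sits the brass punch, 8 mm across at its tip, screwed out to a different length each time: when up, its tip is 44 to 58 above the ledge, so where it meets the stud must be felt.
- plunger (a joint): how far knob and punch are pushed down, m: 0 = up, 0.044 = end of stroke. The return spring pushes back with about 2 N at the top and 3 to 4 N when the stud is home, on top of what the punch presses.
- pumice: bystander: grey pumice stone 65 x 100 x 36 on the ledge; origin at the centre of its underside
- shampoo: bystander: green bottle 60 in diameter, 170 high, on the ledge; origin at the centre of its underside
- cream: bystander: amber cream jar 72 in diameter, 55 high, on the ledge; origin at the centre of its underside
- cup: bystander: blue ceramic cup 72 in diameter, 95 high, on the ledge; origin at the centre of its underside
- nailbrush: bystander: nail brush 85 x 45 x 34 on the ledge; origin at the centre of its underside
Things that resemble listed ones, but are neither listed nor needed, are in the scene too. Of the things that look like the handle, the smallest one is meant.

How it is judged:
On the way, in this order (a step that is already met when the one before it is completed fails the run):
1. the handle lies flat with the red dot within 4 mm under the punch (of the press's origin), let go of, the stud still standing proud (pressed in less than 2.5 mm) (horizontal distance between dot and press below 0.004 m and value of joint stud below 0.0025 m and angle between handle's own z axis and vertical below 0.05 rad and contact force between the fingers and handle below 0.3 N), for 0.2 s.
2. the punch holds the stud home (within 1 mm), the dot within 4 mm of the punch axis, with 8 to 25 N for 0.8 s (horizontal distance between dot and press below 0.004 m and value of joint stud above 0.005 m and contact force between press and handle between 8 and 25 N), for 0.8 s.
At the end, for the whole second after the job is handed in: The stud is home within 1 mm, the knob is back up within 3 mm, and the handle lies still and flat on the ledge with the red dot within 6 mm of the punch axis (value of joint stud above 0.005 m and value of joint plunger below 0.003 m and horizontal distance between dot and press below 0.006 m and height (world z) of handle below 0.004 m and angle between handle's own z axis and vertical below 0.05 rad and linear speed of handle below 0.01 m/s); the robot touches nothing.
It fails at once if the handle is lifted more than 15 mm (height (world z) of handle above 0.015 m).
It fails at once if the handle is tipped (angle between handle's own z axis and vertical above 0.25 rad).
It fails at once if the press bears on the handle with more than 30 N (contact force between press and handle above 30 N).
It fails at once if a bystander is moved more than 20 mm (distance of any of pumice, shampoo, cream, cup, nailbrush from where it was at the start of the episode above 0.02 m).
It also fails if it takes over 67 s, if anything falls off the work surface, if the arm or the gripper's body presses on something with over 40 N, if the wrist force passes 120 N, or if a joint passes its speed limit or range.

## Working session

There is one attempt and no reset: what is moved stays moved. The work goes in short steps, Python scripts to look and compute and a tool call to move; the robot and the scene stay as the last step left them, time stands still between calls to the robot, and variables do not carry over. Pictures are saved under pics/ and viewed, about 8 in all and at most 12, crops included, and the job is handed in when it is done.

Besides the shell and the picture viewer there is one more tool, called after "Request:" as name(argument=value, ...), one argument or row to a line, values as JSON. play_rows: Moves the arm, as the interface text tells. Its arguments: {"type":"object","properties":{"deltas":{"type":"array"},"squeeze":{"type":"number"}},"required":["deltas"]}

```bash
mkdir -p pics; cat > h.py <<'E'
import numpy as np, cv2
from bench import r
def cam(n):
    c=r.camera_model(n); R=cv2.Rodrigues(np.array(c["rvec"],float))[0]
    return np.array(c["mtx"],float),R,np.array(c["tvec"],float).ravel()
def grab(n,fn=None):
    p,d=r.grab_frame(n)
    np.savez(f"{n}.npz",p=p,d=d)
    if fn: cv2.imwrite(f"pics/{fn}.png",p[:,:,::-1])
    return p,d
def ray(n,u,v,z):
    K,R,t=cam(n); o=-R.T@t; d=R.T@np.linalg.inv(K)@np.array([u,v,1.])
    return o+d*(z-o[2])/d[2]
def cloud(n,d):
    K,R,t=cam(n); v,u=np.mgrid[:400,:640]
    P=np.stack([(u-K[0,2])/K[0,0]*d,(v-K[1,2])/K[1,1]*d,d],-1)
    return (P-t)@R
def proj(n,P):
    K,R,t=cam(n); q=K@(R@np.array(P,float)+t); return q[:2]/q[2]
E
python3 - <<'E'
from h import *
a,_=grab("top");b,_=grab("side")
cv2.imwrite("pics/a.png",cv2.resize(np.vstack([a,b])[:,:,::-1],(480,600)) if 0 else a[:,:,::-1]); cv2.imwrite("pics/b.png",b[:,:,::-1])
for n in("top","side"):
    K,R,t=cam(n);print(n,-R.T@t,R[2],K[0,0])
o=r.get_obs();print(o["tcp_pos"],o["orientation"],o["contact_force"],o["clock"],r.grip_point_offset)
E
```

```text
top [0.41030274 0.04828324 1.34509522] [ 1.08343798e-01  8.94752738e-04 -9.94113083e-01] 413.8837260448118
side [ 0.11260253 -1.14720997  1.02933402] [ 0.27703763  0.78090153 -0.55985976] 516.0475611702285
[0.1856267  0.64843046 0.23042195] [-4.36463630e-01 -3.11100647e+00  2.53827976e-03] [ 0.05963659 -0.0837156  -0.17894338] 0.1 0.0187
```

View pics/a.png

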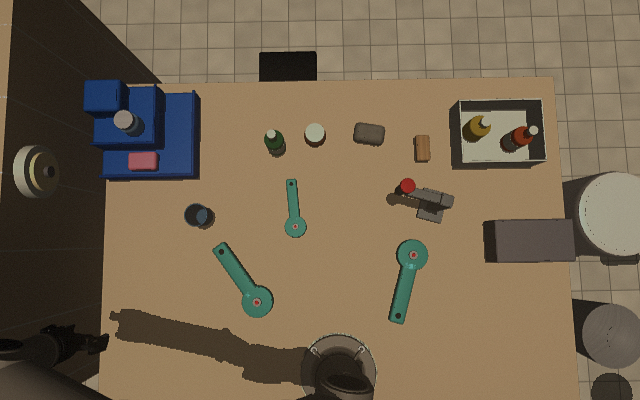

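View pics/b.png

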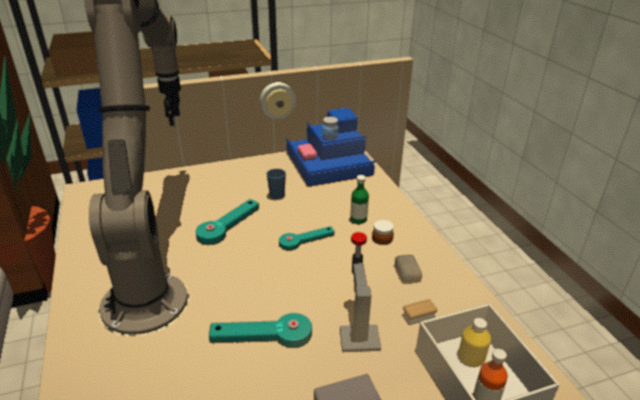

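```bash
cat > m.py <<'E'
from h import *
def masks(p):
    h=cv2.cvtColor(p,cv2.COLOR_RGB2HSV)
    teal=cv2.inRange(h,(75,90,50),(95,255,255))
    red=cv2.inRange(h,(0,110,90),(8,255,255))|cv2.inRange(h,(172,110,90),(180,255,255))
    return teal,red
def blobs(m,amin):
    n,l,s,c=cv2.connectedComponentsWithStats(m)
    return [(i,s[i][:4],s[i][4],c[i]) for i in range(1,n) if s[i][4]>=amin],l
E
python3 - <<'E'
from m import *
for n in("top","side"):
    f=np.load(n+".npz");p,d=f["p"],f["d"];T,Rd=masks(p);C=cloud(n,d)
    bt,l=blobs(T,100)
    for i,s,a,c in bt:
        m=l==i;X=C[m];X=X[(X[:,2]>.005)&(X[:,2]<.06)]
        (cx,w,an)=cv2.minAreaRect(X[:,:2].astype(np.float32)*1000);print(n,"teal",s,a,c.round(1),"rect mm",np.round(cx),np.round(w),round(an,1),"z",np.percentile(X[:,2],[5,50,95]).round(4))
    br,l=blobs(Rd,4)
    for i,s,a,c in br: print(n,"red",s,a,c.round(2),ray(n,*c,.027).round(4),ray(n,*c,.238).round(4),np.median(C[l==i],0).round(4))
f=np.load("top.npz");C=cloud("top",f["d"]);X=C.reshape(-1,3)
s=(X[:,0]>.35)&(X[:,0]<.75)&(X[:,1]<-.05)&(X[:,1]>-.4)
for lo,hi in((.15,.169),(.169,.18),(.01,.02)):
    q=X[s&(X[:,2]>lo)&(X[:,2]<hi)];print(lo,len(q),cv2.minAreaRect(q[:,:2].astype(np.float32)*1000) if len(q)>4 else 0)
a=cv2.resize(f["p"][160:340,180:460,::-1],None,fx=2,fy=2,interpolation=cv2.INTER_CUBIC);
b=cv2.resize(np.load("side.npz")["p"][190:360,200:400,::-1],None,fx=2,fy=2,interpolation=cv2.INTER_CUBIC)
cv2.imwrite("pics/c.png",cv2.resize(f["p"][170:245,270:460,::-1],None,fx=4,fy=4,interpolation=cv2.INTER_CUBIC))
E
```

```text
top teal [285 179  21  58] 654 [293.6 211.3] rect mm [518. 125.] [ 64. 184.] 89.3 z [0.0167 0.0214 0.0257]
top teal [390 240  38  84] 1372 [407.2 275.9] rect mm [ 279. -230.] [ 94. 260.] 81.0 z [0.0256 0.0302 0.0346]
top teal [213 242  59  75] 1379 [244.3 283.9] rect mm [299. 288.] [261.  94.] 28.3 z [0.0257 0.0302 0.0347]
top red [514 127  19  18] 149 [521.39 135.64] [ 0.7375 -0.6133  0.027 ] [ 0.6851 -0.5074  0.238 ] [ 0.7127 -0.5654  0.116 ]
top red [128 152  28  18] 151 [142.07 161.19] [0.6752 0.6184 0.027 ] [0.6328 0.5271 0.238 ] [0.6598 0.5948 0.076 ]
top red [401 178  15  15] 177 [407.49 185.09] [ 0.582  -0.2368  0.027 ] [ 0.5545 -0.1912  0.238 ] [ 0.5547 -0.1914  0.2368]
top red [294 225   3   3] 7 [294.71 226.  ] [0.4573 0.1267 0.027 ] [0.4497 0.1142 0.238 ] [0.4573 0.1259 0.028 ]
top red [412 253   4   4] 13 [413.23 254.62] [ 0.3607 -0.2459  0.027 ] [ 0.3687 -0.1988  0.238 ] [ 0.36   -0.2423  0.0398]
top red [255 300   4   5] 13 [256.23 302.15] [0.2225 0.2493 0.027 ] [0.2526 0.2171 0.238 ] [0.2244 0.248  0.038 ]
side teal [196 200  62  44] 946 [224.4 223.2] rect mm [298. 28
[... 1354 characters left out ...]
.3926]
side red [351 232  16  12] 141 [358.56 237.33] [0.6678 0.0539 0.027 ] [ 0.5509 -0.199   0.238 ] [ 0.5524 -0.197   0.2367]
side red [288 237   3   2] 5 [288.8 237.4] [0.4557 0.1237 0.027 ] [ 0.3835 -0.1439  0.238 ] [0.4553 0.1273 0.0264]
side red [291 321   5   4] 17 [293.06 322.76] [ 0.3642 -0.232   0.027 ] [ 0.3112 -0.4247  0.238 ] [ 0.3619 -0.2427  0.0386]
0.15 354 ((535.3417358398438, -255.64410400390625), (163.23019409179688, 36.25212478637695), 73.6666259765625)
0.169 162 ((532.9984741210938, -254.34722900390625), (161.30967712402344, 35.28279113769531), 75.55218505859375)
0.01 389 ((597.886962890625, -276.9348449707031), (406.29541015625, 308.05133056640625), 18.218700408935547)
```

View pics/c.png

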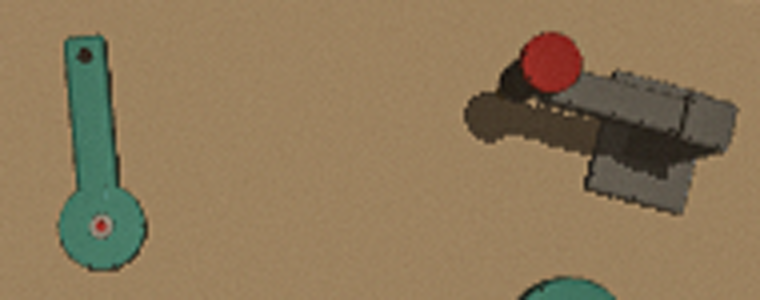

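```bash
cat >> m.py <<'E'
def handle(p,near=None):
    """axis of the smallest teal thing in the top view, from its top-face pixels"""
    T,_=masks(p);b,l=blobs(T,100);i=min(b,key=lambda q:q[2])[0]
    v,u=np.nonzero(l==i);X=np.array([ray("top",a,c,.022)[:2] for a,c in zip(u,v)])
    return X
E
python3 - <<'E'
from m import *
p=np.load("top.npz")["p"];X=handle(p);dot=ray("top",294.71,226,.0275)[:2]
D=np.linalg.norm(X-dot,axis=1);bar=X[(D>50e-3)]
vx,vy,x0,y0=cv2.fitLine(bar.astype(np.float32),cv2.DIST_L2,0,.01,.01).ravel()
print("bar axis deg",np.degrees(np.arctan2(vy,vx)),"to bar mean",np.degrees(np.arctan2(*(bar.mean(0)-dot)[::-1])),bar.mean(0),dot,D.max())
head=X[D<.045];print("head circ",cv2.minEnclosingCircle(head.astype(np.float32)*1000))
for n in("top","side"):
    f=np.load(n+".npz");C=cloud(n,f["d"]);_,Rd=masks(f["p"])
    m=(Rd>0)&(abs(C[:,:,2]-.238)<.006)&(abs(C[:,:,0]-.553)<.04);v,u=np.nonzero(m)
    X=np.array([ray(n,a,b,.238)[:2] for a,b in zip(u,v)]);print(n,len(X),cv2.minEnclosingCircle(X.astype(np.float32)*1000),X.mean(0))
for nm,u,v,z in(("shampoo",275,150,0),("cream",315,133,.055),("pumice",369,133,.036),("brush",422,148,.034),("cup",198,215,.095)):print(nm,ray("top",u,v,z).round(3))
from scipy.spatial.transform import Rotation as Ro
o=r.get_obs();print(Ro.from_rotvec(o["orientation"]).as_matrix().round(3),o["tcp_pos"])
E
```

```text
bar axis deg 4.5826745 to bar mean 4.590459733884681 [0.55581419 0.13460208] [0.45724831 0.12668817] 0.15226510275731847
head circ ((463.90618896484375, 125.60587310791016), 38.79454040527344)
top 172 ((553.94775390625, -190.65211486816406), 20.51906394958496) [ 0.55423719 -0.19095774]
side 126 ((550.2611694335938, -196.99356079101562), 21.88141632080078) [ 0.55161479 -0.19695965]
shampoo [ 0.71   0.191 -0.   ]
cream [0.751 0.057 0.055]
pumice [ 0.753 -0.117  0.036]
brush [ 0.701 -0.287  0.034]
cup [0.493 0.415 0.095]
[[-0.961  0.275 -0.   ]
 [ 0.275  0.961 -0.002]
 [-0.    -0.002 -1.   ]] [0.1856267  0.64843046 0.23042195]
```

Request:
play_rows(
  deltas=[
    [60,[-120,-95,0],[0,0,-0.1]],
    [60,[-240,-190,0],[0,0,-0.2]],
    [60,[-360,-285,0],[0,0,-0.3]],
    [60,[-430,-340,0],[0,0,-0.358]],
    [60,[-498,-392,30],[0,0,-0.358]],
    [60,[-498,-392,60],[0,0,-0.358]],
    [60,[-498,-392,90],[0,0,-0.358]],
    [60,[-498,-392,90],[0,0,-0.358]],
  ],
  squeeze=40,
)

```text
clock: 1.1
tcp_pos: [0.4752, 0.2462, 0.1808]
orientation: [0.125, -3.139, 0.002]
contact_force: [0.8, 1.2, 0.0]
grip_width: 0.0601
```

```bash
cat > go.py <<'E'
import sys
from h import *
from scipy.spatial.transform import Rotation as Ro
o=r.get_obs();R=Ro.from_rotvec(o["orientation"]).as_matrix();p=np.array(o["tcp_pos"])
print("t",o["clock"],"tcp",p.round(4),"yaw y-axis",np.degrees(np.arctan2(R[1,1],R[0,1])).round(2),"tilt",R[:2,2].round(4),"F",np.round(o["contact_force"],1),"w",o["grip_width"])
if len(sys.argv)>3: print("tool delta mm",(R.T@(np.array(sys.argv[1:4],float)-p)*1000).round(1))
E
python3 go.py .5565 .1347 .004
```

```text
t 1.1 tcp [0.4752 0.2462 0.1808] yaw y-axis 94.55 tilt [-0.0001 -0.0014] F [0.8 1.2 0. ] w 0.060074178515175
tool delta mm [ -72.2 -117.4  176.9]
```

Request:
play_rows(
  deltas=[
    [60,[-36,-59,40],[0,0,0]],
    [60,[-72,-117,80],[0,0,0]],
    [60,[-72,-117,120],[0,0,0]],
    [60,[-72,-117,135],[0,0,0]],
    [60,[-72,-117,135],[0,0,0]],
    [60,[-72,-117,135],[0,0,0]],
  ],
)

```text
clock: 1.85
tcp_pos: [0.5567, 0.1371, 0.0474]
orientation: [-0.128, 3.137, 0.0]
contact_force: [-0.4, -0.1, 1.0]
grip_width: 0.06
```

```bash
python3 go.py .5565 .1347 .004; python3 - <<'E'
from h import *
a,_=grab("top");b,_=grab("side")
A=cv2.resize(a[160:260,230:360],None,fx=4,fy=4);B=cv2.resize(b[190:270,260:360],None,fx=4,fy=4)[:, :400]
c=np.zeros((400,920,3),np.uint8);c[:400,:520]=A;c[:320,520:]=B
cv2.imwrite("pics/d.png",cv2.resize(c,(800,348))[:,:,::-1])
E
```

```text
t 1.85 tcp [0.5567 0.1371 0.0474] yaw y-axis 94.68 tilt [0.0017 0.0002] F [-0.4 -0.1  1. ] w 0.05995981616757377
tool delta mm [ 0.4 -2.4 43.4]
```

View pics/d.png

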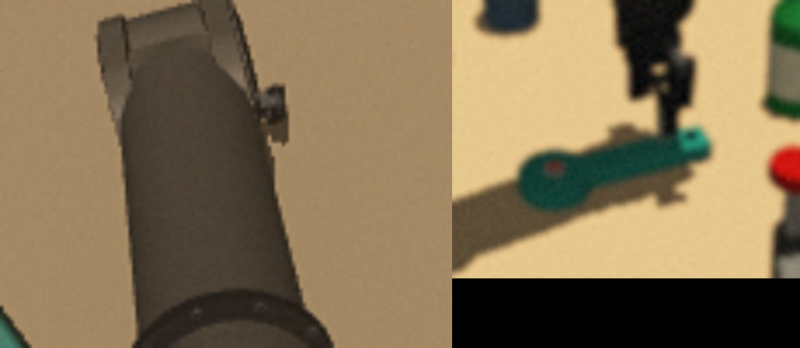

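Top view is hidden by the arm; the side view shows the fingers straddling the bar (≈(665,130) in the crop), head and dot undisturbed. Lower and close.

Request:
play_rows(
  deltas=[
    [60,[0,-2,25],[0,0,0]],
    [60,[0,-2,43],[0,0,0]],
    [60,[0,-2,43],[0,0,0]],
    [30,[0,-2,43],[0,0,0]],
    [30,[0,-2,43],[0,0,0]],
    [28,[0,-2,43],[0,0,0]],
    [28,[0,-2,43],[0,0,0]],
    [28,[0,-2,43],[0,0,0]],
  ],
  squeeze=30,
)

```text
clock: 2.95
tcp_pos: [0.5579, 0.135, 0.0055]
orientation: [-0.128, 3.135, 0.001]
contact_force: [-0.7, -0.6, 5.8]
grip_width: 0.0336
```

```bash
python3 go.py .5565 .1347 .004
```

```text
t 2.95 tcp [0.5579 0.135  0.0055] yaw y-axis 94.66 tilt [0.0039 0.0007] F [-0.7 -0.6  5.8] w 0.03357889269588756
tool delta mm [ 1.4 -0.2  1.5]
```

Request:
play_rows(
  deltas=[
    [28,[-4,-20,0],[0,0,-0.15]],
    [28,[-8,-40,0],[0,0,-0.31]],
    [28,[-12,-60,0],[0,0,-0.46]],
    [28,[-16,-80,0],[0,0,-0.61]],
    [28,[-20,-100,0],[0,0,-0.77]],
    [28,[-24,-120,0],[0,0,-0.92]],
    [28,[-28,-140,0],[0,0,-1.07]],
    [28,[-31,-156,0],[0,0,-1.22]],
  ],
)

```text
clock: 3.95
tcp_pos: [0.6014, -0.0184, 0.0056]
orientation: [-1.906, 2.493, -0.002]
contact_force: [-0.2, 1.2, -0.8]
grip_width: 0.0335
```

Request:
play_rows(
  deltas=[
    [28,[0,0,0],[0,0,0]],
  ],
)

```text
clock: 4.08
tcp_pos: [0.6017, -0.0205, 0.0056]
orientation: [-1.901, 2.497, -0.003]
contact_force: [-0.2, -2.4, -0.3]
grip_width: 0.0336
```

```bash
python3 go.py .5803 -.0946 .0055; python3 - <<'E'
from m import *
print(np.round(r.get_obs()["joints"],2))
a,_=grab("top");b,_=grab("side")
for n,p in(("top",a),("side",b)):
    _,Rd=masks(p)
    for i,s,ar,c in blobs(Rd,2)[0]: 
        X=ray(n,*c,.0275)
        if .4<X[0]<.7 and -.3<X[1]<.0: print(n,ar,c.round(2),X.round(4))
A=cv2.resize(a[150:250,330:460],None,fx=3,fy=3);B=cv2.resize(b[200:330,270:400],None,fx=3,fy=3)
c=np.zeros((400,790,3),np.uint8);c[:300,:390]=A;c[:390,400:]=B
cv2.imwrite("pics/e.png",c[:,:,::-1])
E
```

```text
t 4.075 tcp [ 0.6017 -0.0205  0.0056] yaw y-axis 164.58 tilt [0.004  0.0004] F [-0.2 -2.4 -0.3] w 0.0335655541143082
tool delta mm [77.1  0.9 -0. ]
[ 0.09  0.66 -0.21  1.87  0.22  0.63  2.62]
top 178 [407.42 185.16] [ 0.5817 -0.2365  0.0275]
side 10 [351.8 278. ] [ 0.5744 -0.1198  0.0275]
```

View pics/e.png

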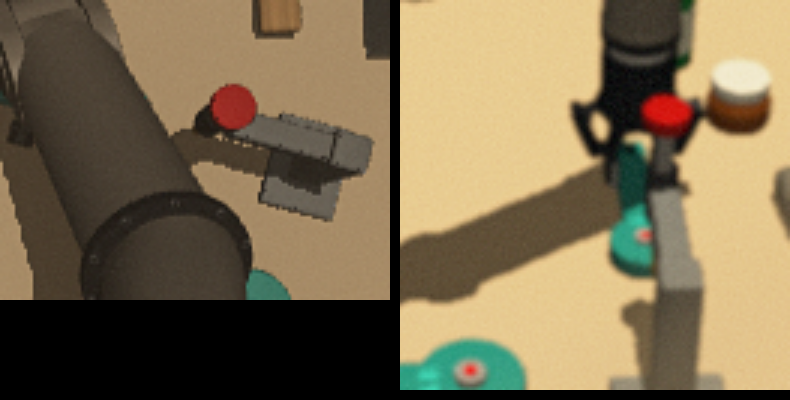

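Request:
play_rows(
  deltas=[
    [28,[15,0,0],[0,0,0]],
    [28,[30,0,0],[0,0,0]],
    [28,[45,0,0],[0,0,0]],
    [28,[58,1,0],[0,0,0]],
    [28,[68,1,0],[0,0,0]],
    [28,[77,1,0],[0,0,0]],
    [28,[77,1,0],[0,0,0]],
    [28,[77,1,0],[0,0,0]],
  ],
)

```text
clock: 5.18
tcp_pos: [0.5796, -0.0942, 0.0056]
orientation: [-1.901, 2.499, -0.004]
contact_force: [-1.4, -4.6, 4.3]
grip_width: 0.0333
```

```bash
python3 go.py .5803 -.0946 .0055; python3 - <<'E'
from m import *
a,_=grab("top");b,_=grab("side")
A=cv2.resize(a[150:250,330:460],None,fx=3,fy=3);B=cv2.resize(b[220:320,300:400],None,fx=4,fy=4,interpolation=cv2.INTER_CUBIC)
c=np.zeros((400,800,3),np.uint8);c[:300,:390]=A;c[:400,400:]=B
cv2.imwrite("pics/f.png",c[:,:,::-1])
E
```

```text
t 5.175 tcp [ 0.5796 -0.0942  0.0056] yaw y-axis 164.54 tilt [ 0.0029 -0.0008] F [-1.4 -4.6  4.3] w 0.033265168806004504
tool delta mm [ 0.2 -0.8  0.1]
```

View pics/f.png

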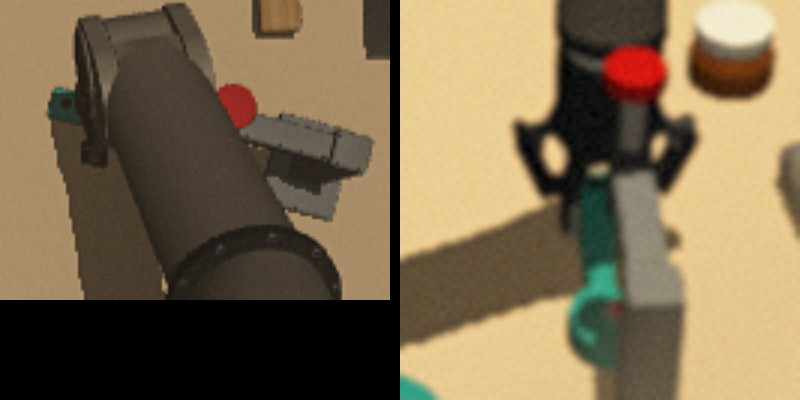

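Request:
play_rows(
  deltas=[
    [45,[0,0,0],[0,0,0]],
    [60,[0,0,0],[0,0,0]],
    [60,[0,0,0],[0,0,0]],
    [60,[0,0,-30],[0,0,0]],
    [60,[0,0,-80],[0,0,0]],
    [60,[-50,0,-130],[0,0,0]],
    [60,[-110,0,-180],[0,0,0]],
    [60,[-170,0,-230],[0,0,0]],
  ],
)

```text
clock: 6.28
tcp_pos: [0.6163, 0.0426, 0.2119]
orientation: [-1.901, 2.498, -0.004]
contact_force: [0.3, 1.5, -0.9]
grip_width: 0.0601
```

Request:
play_rows(
  deltas=[
    [20,[-60,0,-30],[0,0,0]],
    [0,[-120,0,-60],[0,0,0]],
    [0,[-120,0,-60],[0,0,0]],
    [0,[-120,0,-60],[0,0,0]],
  ],
)

```text
clock: 6.78
tcp_pos: [0.6478, 0.1592, 0.2717]
orientation: [-1.904, 2.496, -0.004]
contact_force: [0.2, -0.9, 0.1]
grip_width: 0.0001
```

```bash
python3 go.py; python3 - <<'E'
from m import *
a,_=grab("top");b,_=grab("side")
_,Rd=masks(a)
for i,s,ar,c in blobs(Rd,2)[0]: print(ar,c.round(2),ray("top",*c,.0275).round(4))
X=handle(a);print("handle px",len(X))
k=np.array([.554,-.191]);D=np.linalg.norm(X-k,axis=1);bar=X[D>.055]
vx,vy,x0,y0=cv2.fitLine(bar.astype(np.float32),cv2.DIST_L2,0,.01,.01).ravel();s=np.sign(vy);vx,vy=vx*s,vy*s
print("axis",np.degrees(np.arctan2(vy,vx)))
t=((X-[x0,y0])@[vx,vy]);n=((X-[x0,y0])@[-vy,vx])
tail=np.percentile(t[D>.055],99.5);print("tail->dot (155 back):",np.array([x0,y0])+(t.max()-.155)*np.array([vx,vy]),"head end:",t.max()-t.min(),"line offset to knob",(k-[x0,y0])@[-vy,vx])
A=cv2.resize(a[160:240,340:460],None,fx=4,fy=4,interpolation=cv2.INTER_CUBIC);B=cv2.resize(b[230:320,310:390],None,fx=4,fy=4,interpolation=cv2.INTER_CUBIC)
c=np.zeros((400,800,3),np.uint8);c[:320,:480]=A;c[:360,480:]=B
cv2.imwrite("pics/g.png",c[:,:,::-1])
E
```

```text
t 6.775 tcp [0.6478 0.1592 0.2717] yaw y-axis 164.67 tilt [ 0.0033 -0.0003] F [ 0.2 -0.9  0.1] w 5.691549062505299e-05
154 [521.16 135.97] [ 0.7363 -0.6122  0.0275]
149 [143.07 161.29] [0.6747 0.615  0.0275]
178 [407.42 185.16] [ 0.5817 -0.2365  0.0275]
14 [413.29 254.5 ] [ 0.3611 -0.246   0.0275]
13 [256.23 302.15] [0.2226 0.2492 0.0275]
handle px 480
axis 74.55024
tail->dot (155 back): [ 0.55118607 -0.19083249] head end: 0.1787672375450834 line offset to knob -0.0027568667987895824
```

View pics/g.png

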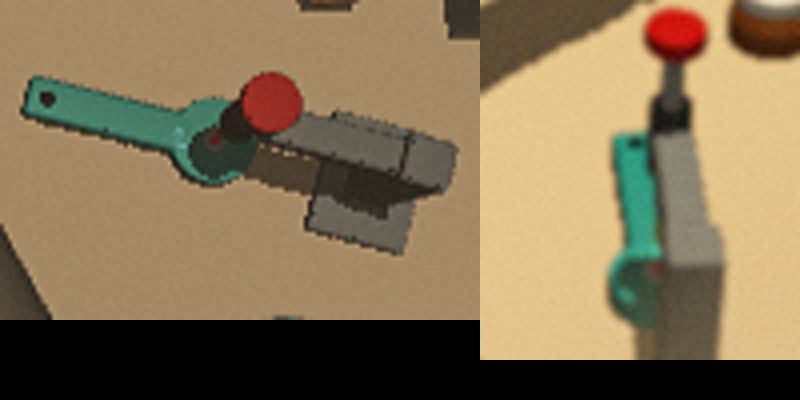

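```bash
python3 - <<'E'
from m import *
a=np.load("top.npz")["p"].astype(float)
u0,v0=386,187;w=a[v0:v0+16,u0:u0+16]
sat=w[...,0]/(w[...,1]+w[...,2]+1)*2
print(sat.round(1)[3:13,2:14])
m=np.where(sat>1.25,sat-1.25,0);m[:, 11:]=0
v,u=np.mgrid[:16,:16];c=((u*m).sum()/m.sum()+u0,(v*m).sum()/m.sum()+v0);print(c,(m>0).sum(),ray("top",*c,.0275))
# knob: symmetric top-face contour and side face-only
for n in("top","side"):
    f=np.load(n+".npz");p=f["p"];_,Rd=masks(p);b,l=blobs(Rd,100)
    q=min(b,key=lambda q:np.linalg.norm(ray(n,*q[3],.238)[:2]-[.554,-.192]))
    ct=max(cv2.findContours((l==q[0]).astype(np.uint8),0,cv2.CHAIN_APPROX_NONE)[0],key=len)[:,0]
    print(n,q[1],cv2.fitEllipse(ct))
    v,u=np.nonzero(l==q[0]);V=p[v,u].max(1);print(np.percentile(V,[5,25,50,75,95]))
    # expected silhouette of the knob (two discs) for a given centre
    th=np.linspace(0,6.283,80)
    for cx,cy in((.554,-.191),(.554,-.194),(.552,-.191)):
        P=np.array([proj(n,(cx+.021*np.cos(t),cy+.021*np.sin(t),z)) for z in(.238,.222) for t in th]);print(" ",cx,cy,"bbox",P.min(0).round(1),P.max(0).round(1),"top-edge")
print("press under at .0275 px",proj("top",(.554,-.191,.0275)))
E
```

```text
[[0.6 0.6 0.6 0.6 0.6 0.6 0.7 1.5 1.4 1.4 1.3 1.3]
 [0.6 0.6 0.6 0.6 0.6 1.  0.7 1.4 1.4 1.5 1.3 1.4]
 [0.6 0.6 0.6 1.  1.1 1.3 1.6 1.4 1.4 1.3 1.4 1.3]
 [0.6 0.9 0.9 1.3 1.3 1.6 1.7 1.5 1.3 1.2 1.4 1.4]
 [0.9 0.8 1.  1.2 1.6 3.1 2.4 1.5 1.3 1.3 1.3 1.3]
 [0.8 0.9 1.  1.2 1.7 3.1 2.5 1.3 1.1 0.9 1.2 1.2]
 [0.9 0.9 0.8 1.3 1.2 1.5 1.2 1.2 1.  0.9 0.9 0.8]
 [0.9 0.8 0.9 1.  1.2 1.2 1.2 1.  0.8 0.9 0.8 0.8]
 [0.8 0.9 0.9 0.8 0.8 0.9 0.8 0.8 0.8 0.8 0.8 0.9]
 [0.9 0.8 0.9 0.9 0.8 0.8 0.9 0.9 0.9 0.9 0.8 0.8]]
(np.float64(393.700806737094), np.float64(193.5488824548682)) 28 [ 0.55541173 -0.19145785  0.0275    ]
top [400 178  16  15] ((407.4059143066406, 185.16717529296875), (14.047863960266113, 14.450872421264648), 153.49740600585938)
[116. 148. 151. 154. 159.]
  0.554 -0.191 bbox [398.5 177.6] [415.2 193.7] top-edge
  0.554 -0.194 bbox [399.6 177.6] [416.3 193.7] top-edge
  0.552 -0.191 bbox [398.5 178.3] [415.3 194.4] top-edge
side [351 232  16  14] ((358.51885986328125, 237.92172241210938), (12.02735710144043, 14.698318481445312), 91.22883605957031)
[ 92.6 151.  206.  209.  212. ]
  0.554 -0.191 bbox [350.  230.4] [366.8 245.4] top-edge
  0.554 -0.194 bbox [350.4 231. ] [367.2 246.1] top-edge
  0.552 -0.191 bbox [349.2 230.5] [366.  245.5] top-edge
press under at .0275 px [393.57413225 193.98943243]
```

Request:
play_rows(
  deltas=[
    [0,[55,0,-10],[0,0,0.15]],
    [0,[110,0,-10],[0,0,0.3]],
    [0,[165,0,-10],[0,0,0.45]],
    [0,[220,0,-10],[0,0,0.6]],
    [0,[275,0,-10],[0,0,0.75]],
    [0,[320,-1,-10],[0,0,0.9]],
    [0,[363,-2,-5],[0,0,1.05]],
    [0,[363,-2,4],[0,0,1.2]],
  ],
  squeeze=60,
)

```text
clock: 7.88
tcp_pos: [0.5491, -0.2011, 0.2668]
orientation: [-0.132, 3.139, -0.007]
contact_force: [0.0, 1.0, -0.3]
grip_width: -0.0
```

Request:
play_rows(
  deltas=[
    [0,[0,0,0],[0,0,0]],
    [0,[0,0,0],[0,0,0]],
  ],
)

```text
clock: 8.12
tcp_pos: [0.5483, -0.2022, 0.2666]
orientation: [0.133, -3.138, 0.007]
contact_force: [-0.1, 0.5, 0.7]
grip_width: 0.0001
```

```bash
python3 go.py .554 -.192 .240
```

```text
t 8.125 tcp [ 0.5483 -0.2022  0.2666] yaw y-axis 94.86 tilt [-0.0006 -0.0048] F [-0.1  0.5  0.7] w 7.099563851567673e-05
tool delta mm [-6.6  9.8 26.5]
```

Request:
play_rows(
  deltas=[
    [0,[-7,10,8],[0,0,0]],
    [0,[-7,10,20],[0,0,0]],
    [0,[-7,10,22],[0,0,0]],
    [0,[-7,10,22],[0,0,0]],
  ],
)

```text
clock: 8.62
tcp_pos: [0.5542, -0.1917, 0.2441]
orientation: [0.133, -3.137, 0.007]
contact_force: [-0.3, -0.1, 0.1]
grip_width: 0.0001
```

```bash
python3 go.py .554 -.192 .240;python3 -c "
from m import *
b,_=grab('side');a,_=grab('top')
c=np.zeros((400,800,3),np.uint8);c[:,:400]=cv2.resize(b[210:310,310:410],None,fx=4,fy=4,interpolation=cv2.INTER_CUBIC);c[:320,400:]=cv2.resize(a[160:240,360:460],None,fx=4,fy=4)
cv2.imwrite('pics/i.png',c[:,:,::-1])"
```

```text
t 8.625 tcp [ 0.5542 -0.1917  0.2441] yaw y-axis 94.87 tilt [-0.0014 -0.0047] F [-0.3 -0.1  0.1] w 8.069739208630182e-05
tool delta mm [ 0.2 -0.3  4.1]
```

View pics/i.png

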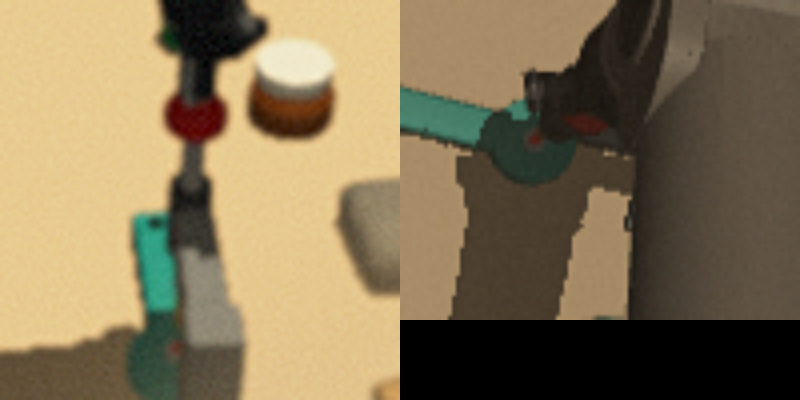

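Fingertips are centred over the knob (side crop (195,95)), the handle is unmoved. Now feel my way down.

Request:
play_rows(
  deltas=[
    [0,[0,0,4],[0,0,0]],
    [0,[0,0,8],[0,0,0]],
    [0,[0,0,12],[0,0,0]],
    [0,[0,0,16],[0,0,0]],
    [0,[0,0,16],[0,0,0]],
  ],
)

```text
clock: 9.35
tcp_pos: [0.5546, -0.1921, 0.2286]
orientation: [0.133, -3.138, 0.008]
contact_force: [0.1, -0.0, 3.1]
grip_width: -0.0002
```

Request:
play_rows(
  deltas=[
    [0,[0,0,1.5],[0,0,0]],
    [0,[0,0,3],[0,0,0]],
    [0,[0,0,3],[0,0,0]],
  ],
)

```text
clock: 9.72
tcp_pos: [0.5545, -0.1921, 0.2255]
orientation: [0.133, -3.138, 0.008]
contact_force: [-0.0, 0.3, 2.7]
grip_width: -0.0003
```

Request:
play_rows(
  deltas=[
    [0,[0,0,1.5],[0,0,0]],
    [0,[0,0,3],[0,0,0]],
    [0,[0,0,3],[0,0,0]],
  ],
)

```text
clock: 10.1
tcp_pos: [0.5546, -0.1921, 0.2224]
orientation: [0.133, -3.138, 0.008]
contact_force: [-1.1, -0.8, 3.1]
grip_width: -0.0002
```

Request:
play_rows(
  deltas=[
    [0,[0,0,1],[0,0,0]],
    [0,[0,0,2],[0,0,0]],
    [0,[0,0,2],[0,0,0]],
  ],
)

```text
clock: 10.48
tcp_pos: [0.5546, -0.1921, 0.2203]
orientation: [0.133, -3.138, 0.008]
contact_force: [0.0, -0.3, 3.3]
grip_width: -0.0002
```

Request:
play_rows(
  deltas=[
    [0,[0,0,1],[0,0,0]],
    [0,[0,0,2],[0,0,0]],
    [0,[0,0,2],[0,0,0]],
  ],
)

```text
clock: 10.85
tcp_pos: [0.5546, -0.1921, 0.2183]
orientation: [0.133, -3.138, 0.008]
contact_force: [0.3, -0.3, 2.4]
grip_width: -0.0001
```

Request:
play_rows(
  deltas=[
    [0,[0,0,1],[0,0,0]],
    [0,[0,0,2],[0,0,0]],
    [0,[0,0,2],[0,0,0]],
  ],
)

```text
clock: 11.22
tcp_pos: [0.5546, -0.1921, 0.2169]
orientation: [0.133, -3.139, 0.008]
contact_force: [-1.5, 1.1, 7.0]
grip_width: 0.0002
```

Request:
play_rows(
  deltas=[
    [0,[0,0,1],[0,0,0]],
    [0,[0,0,2],[0,0,0]],
    [0,[0,0,2],[0,0,0]],
  ],
)

```text
clock: 11.6
tcp_pos: [0.5546, -0.1921, 0.2156]
orientation: [-0.133, 3.139, -0.008]
contact_force: [-2.5, 0.1, 8.6]
grip_width: -0.0004
```

Request:
play_rows(
  deltas=[
    [0,[0,0,2],[0,0,0]],
    [0,[0,0,3],[0,0,0]],
    [0,[0,0,3],[0,0,0]],
  ],
)

```text
clock: 11.98
tcp_pos: [0.5547, -0.1921, 0.2134]
orientation: [-0.133, 3.138, -0.008]
contact_force: [-2.9, -0.2, 7.9]
grip_width: -0.0002
```

Request:
play_rows(
  deltas=[
    [0,[0,0,2],[0,0,0]],
    [0,[0,0,3],[0,0,0]],
    [0,[0,0,3],[0,0,0]],
  ],
)

```text
clock: 12.35
tcp_pos: [0.5547, -0.1922, 0.2125]
orientation: [-0.132, 3.138, -0.008]
contact_force: [-7.1, 2.2, 17.5]
grip_width: -0.0001
```

Request:
play_rows(
  deltas=[
    [0,[0,0,3],[0,0,0]],
    [0,[0,0,3],[0,0,0]],
    [0,[0,0,3],[0,0,0]],
    [0,[0,0,3],[0,0,0]],
    [0,[0,0,3],[0,0,0]],
    [0,[0,0,3],[0,0,0]],
  ],
)

```text
clock: 13.1
tcp_pos: [0.5547, -0.1922, 0.2124]
orientation: [-0.132, 3.136, -0.008]
contact_force: [-8.9, 2.5, 22.6]
grip_width: -0.0004
```

Request:
play_rows(
  deltas=[
    [0,[0,0,3],[0,0,0]],
    [0,[0,0,3],[0,0,0]],
    [0,[0,0,3],[0,0,0]],
    [0,[0,0,3],[0,0,0]],
    [0,[0,0,3],[0,0,0]],
    [0,[0,0,3],[0,0,0]],
  ],
)

```text
clock: 13.85
tcp_pos: [0.5548, -0.1922, 0.2124]
orientation: [-0.131, 3.135, -0.008]
contact_force: [-9.4, 3.9, 24.2]
grip_width: 0.0001
```

Request:
play_rows(
  deltas=[
    [0,[0,0,2.3],[0,0,0]],
    [0,[0,0,2.3],[0,0,0]],
    [0,[0,0,2.3],[0,0,0]],
    [0,[0,0,2.3],[0,0,0]],
    [0,[0,0,2.3],[0,0,0]],
    [0,[0,0,2.3],[0,0,0]],
    [0,[0,0,2.3],[0,0,0]],
    [0,[0,0,2.3],[0,0,0]],
  ],
)

```text
clock: 14.85
tcp_pos: [0.5547, -0.1922, 0.2124]
orientation: [-0.131, 3.135, -0.008]
contact_force: [-7.5, 2.4, 19.1]
grip_width: -0.0002
```

Request:
play_rows(
  deltas=[
    [0,[0,0,0],[0,0,0]],
    [0,[0,0,-5],[0,0,0]],
    [0,[0,0,-10],[0,0,0]],
    [0,[0,0,-15],[0,0,0]],
    [0,[0,0,-20],[0,0,0]],
    [0,[0,0,-28],[0,0,0]],
    [0,[0,0,-50],[0,0,0]],
    [0,[0,0,-70],[0,0,0]],
  ],
)

```text
clock: 15.85
tcp_pos: [0.5543, -0.1916, 0.283]
orientation: [-0.131, 3.135, -0.008]
contact_force: [0.7, 0.4, -0.8]
grip_width: -0.0002
```

Request:
play_rows(
  deltas=[
    [0,[0,50,0],[0,0,0]],
    [0,[0,100,0],[0,0,0]],
    [0,[0,150,0],[0,0,0]],
    [0,[0,200,0],[0,0,0]],
    [0,[0,250,0],[0,0,0]],
    [0,[0,300,0],[0,0,0]],
    [0,[0,350,0],[0,0,0]],
    [0,[0,350,0],[0,0,0]],
  ],
)

```text
clock: 16.85
tcp_pos: [0.5238, 0.1623, 0.2813]
orientation: [-0.144, 3.135, -0.004]
contact_force: [0.1, -0.8, 0.0]
grip_width: -0.0001
```

```bash
python3 go.py; python3 - <<'E'
from m import *
a,_=grab("top");b,_=grab("side")
for n,p,v in(("top",a,(407,185)),("side",b,(358,238))):
    C=cloud(n,np.load(n+".npz")["d"])
    for i,s,ar,c in blobs(masks(p)[1],100)[0]:
        if np.hypot(*(c-v))<12: print(n,"knob",ar,c.round(2),"zmed",np.median(C[int(c[1])-2:int(c[1])+3,int(c[0])-2:int(c[0])+3,2]).round(4))
w=a[187:203,386:402].astype(float);print((w[...,0]/(w[...,1]+w[...,2]+1)*2).round(1)[4:12,3:12])
A=cv2.resize(a[120:240,340:460],None,fx=4,fy=4,interpolation=cv2.INTER_CUBIC);B=cv2.resize(b[230:320,310:390],None,fx=4,fy=4,interpolation=cv2.INTER_CUBIC)
c=np.zeros((480,800,3),np.uint8);c[:480,:480]=A;c[:360,480:]=B
cv2.imwrite("pics/j.png",c[:,:,::-1])
E
```

```text
t 16.85 tcp [0.5238 0.1623 0.2813] yaw y-axis 95.24 tilt [ 0.0033 -0.0026] F [ 0.1 -0.8  0. ] w -9.239804363401555e-05
top knob 179 [407.41 185.12] zmed 0.2382
side knob 155 [358.59 237.85] zmed 0.2373
[[0.6 0.6 0.6 0.6 0.9 0.7 1.5 1.3 1.4]
 [0.6 0.6 0.9 0.9 0.9 1.5 1.4 1.4 1.4]
 [0.9 0.9 0.9 0.9 1.  1.7 1.5 1.4 1.3]
 [0.9 0.9 0.9 1.6 3.4 2.4 1.5 1.2 1.3]
 [0.8 0.9 0.9 1.5 2.5 2.  0.9 0.8 1. ]
 [0.9 0.9 0.8 0.8 1.1 0.8 0.8 0.9 0.9]
 [0.9 0.9 0.9 0.9 0.9 0.8 0.9 0.8 0.9]
 [0.9 0.9 0.9 0.8 0.8 0.9 0.8 0.9 0.8]]
```

View pics/j.png

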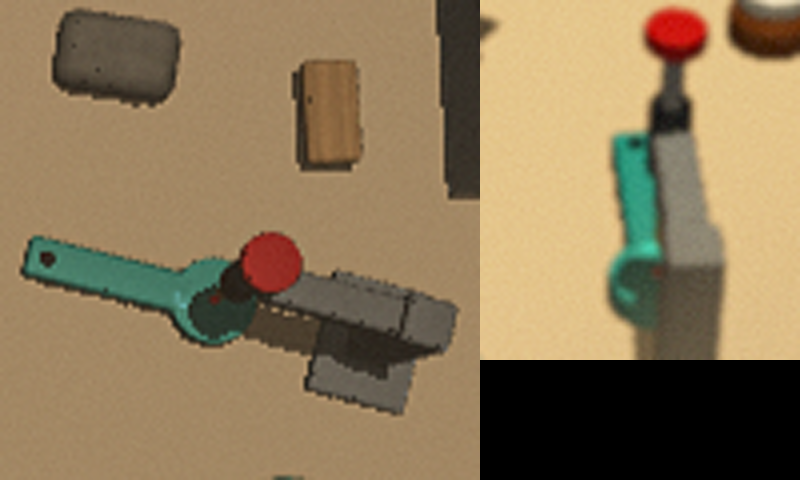

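The knob is back up at 0.238. The stud ring has gone, so the stud looks flush. The dot is where the punch axis projects, and the handle and bystanders haven't moved. Handing in.

```bash
python3 -c "
from bench import r
print(r.hand_in())"
```

```text
the job is handed in; nothing more can be done
None
```

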